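# Load the swab, then slide the handover board out to its line and hold it

## Task

Push the green swab all the way down into the open vial on the white handover board and let go of it. Then slide the board straight out along the blue stand, towards the hatch, until its red line lies right over the stand's far edge, and finish while still holding it level on the stand, because it would tip off if you let go; the black tab at its near end is there to grip. Leave the strip bottle, the dropper bottle and the small teal-topped box where they are.

Things in the scene. Friction and masses are not known exactly. Their poses are not given: they have to be found in the camera images.
- stand: Blue bridge-shaped stand, fixed to the desk, 240 mm (its x) x 130 mm (its y) x 44 mm high; flat top 44 mm above the desk without fences. Origin: centre of its underside. Its x axis points along the slide, roughly ahead towards the hatch, and differs by up to 0.25 rad from world x.
- stand_edge (a point): Middle of the stand's far (hatch side) top edge, 120 mm along x from the stand's centre, at top height (44 mm). Axes as the stand.
- board: Loose white board on the stand, 240 (x) x 80 (y) x 8 mm, about 0.5 kg. Origin: centre of its underside; x points to its outer end. A vial in a steel weight (44 mm wide, 21 mm high) stands at x = +90 mm, the black grip tab at x = -95 mm. Centre of mass at x = +50 mm: with the red line over the edge it tips unless the tab is held (2 N). Friction 0.6; starts up to 0.06 rad off the stand's x.
- board_mark (a point): Middle of the red line, 3 mm wide, that crosses the board at x = +10 mm; the point lies on the board's underside. At the start it lies 70 to 108 mm short of the stand's far edge.
- vial_mouth (a point): Centre of the open mouth of the clear vial on the board, 58 mm above the board's underside. Rim 25 mm wide outside. The bore is 18 mm wide at the rim and narrows within about 13 mm to 11 mm; its floor lies 45 mm below the mouth, 13 mm above the board's underside. Vial, weight and board are one rigid piece.
- grip_tab (a point): Point on the axis of the black grip tab at the tail end of the board, 26 mm above the board's upper face: the point to grip. The tab is 30 mm (board x) x 20 mm (board y) and its top stands 40 mm above the board's upper face (14 mm above this point).
- swab: Loose green plastic swab, a straight rod 120 mm long, standing upright in the grey holder: the lower 60 mm is a 7 mm thick shaft, the upper 56 mm a 10 mm thick grip. Origin: centre of its lower end; z runs up along it. 15 g. It may lean by up to 0.05 rad.
- swab_tip (a point): Centre of the swab's lower end (same point as its origin). It stands 10 mm above the desk at the start.
- holder: Fixed grey block, 60 x 44 x 50 mm high, with one 8.5 mm hole in its middle, 40 mm deep, which holds the swab; 80 mm of the swab stands out of it. Origin: centre of its underside. It stands to the left or right of the stand.
- strip_bottle: Bystander: white bottle with black cap, 50 mm across, 133 mm high; on the other side of the stand from the holder. Origin: centre of its underside.
- dropper: Bystander: small white dropper bottle, 26 mm across, 62 mm high. Origin: centre of its underside.
- teal_box: Bystander: small cardboard box with a teal top, 66 x 70 x 46 mm. Origin: centre of its underside.

How it is judged:
By the outcome, as a careful person would: the job done as asked, in the order asked, and still so for the second after the job is handed in, while the arm keeps its last pose, push and grip.
It also fails if it takes over 67 s, if anything falls off the work surface, if the arm or the gripper's body presses on something with over 40 N, if the wrist force passes 120 N, or if a joint passes its speed limit or range.

## Robot

A 6-joint arm with a two-finger parallel gripper is mounted at the origin on a cart in front of the work surface, level with it; the furniture and walls round the work are solid. World frame = base frame: x ahead of the robot, y to its left, z up, the work surface at z = 0. Lengths are in m, angles in rad, forces in N, time in s.
With the tool pointing down it reaches from about 0.275 to 1 m from the base axis. Payload 8.4 kg.
Tool frame: the origin (TCP) lies on the centre line of the jaws, within the pads' length; the fingertips stand 17 mm ahead of it and the grasp point (between the pads) lies 2 mm behind it (bot.tcp_to_tips is the y of the fingertips in the tool frame, in m); y points along the fingers, z is the direction in which the jaws open and shut, and the axes are right-handed (so a half turn about y gives the same grasp; the last joint's range is limited). The gripper opens to 85 mm and grips with 20 to 120 N. Pads are 22 mm wide; open, the fingers measure 114 mm over their backs; the gripper's body (76 mm by 85 mm) begins 54 mm behind the grasp point. The pads swing forward as they close: fully open they stand 13 mm farther back than shut.
Start: joints at [-1.266, 0.353, 1.633, -0, 1.155, -0.002], TCP at [0.189, -0.596, 0.248] pointing down, gripper open.
Joint ranges: [-2.63, 2.63], [-0.92, 2.1], [0.06, 2.66], [-1.3, 4.44], [0, 2.69], [-3.02, 3.02]. Speed limits (rad/s): [2.22, 2.22, 2.79, 3.14, 3.14, 3.14].

## Interface

Orientations are given as a unit quaternion [x, y, z, w].
In Python, from workcell import bot, hand, kinematics, get_obs, vision, hand_in gives the robot as it stands. The module is installed in compiled form; this text tells all that it offers. Calls block until the motion is done:
- bot.reach(position, orientation): joint-space move of the TCP to a pose.
- bot.servo_line(position, ori=None, velocity=0.15): straight line of the TCP; ori=None keeps the orientation; velocity is the mean speed in m/s.
- bot.goto_joints(angles): joint-space move.
- hand.move_gripper(opening, strength=None): finger opening in m; strength is the grip in N (None keeps the last); returns when the fingers have stopped.
- bot.dwell(seconds).
- kinematics.solve_ik(position, orientation): joint angles nearest the present ones, or None.
- get_obs(): the state.
- vision.read_camera(name): name is "side" or "top"; returns a dict with "frame" (384x512x3 uint8, red, green, blue), "intrinsics" (3x3 intrinsics, pixels), "view" (4x4, takes a point from world to camera coordinates). Camera axes: x right, y down, z forward; pixel columns grow to the right and rows downward; lengths in m; the calibration is good to about 2 mm. A picture is of the moment at which its call begins. There is no depth.
A pose or a line that the arm cannot do raises bot.IKError and nothing moves.
- hand_in(): hands the job in, once; it reports no verdict.
The state is a dict: "time_s": time; "joint_pos": joint angles; "joint_vel": joint speeds; "joint_efforts": joint torques, N m; "position": TCP position; "orientation": TCP orientation; "wrist_force": force on the tool from outside, world axes, zero at the start; "ft_torque": the same for the moment, N m; "gripper_width": finger opening in m.
Only numpy, scipy, OpenCV 4.12 (cv2) and the standard library are available. Lean on these libraries where they do the work, as an engineer would, in place of code of your own. Each camera call takes 0.05 s, during which the arm holds its last target.

## Working session

There is one attempt and no reset: what is moved stays moved. The work goes in short steps, each a Python script; the robot and the scene stay as the last script left them, time stands still between calls to the robot, and variables do not carry over. Pictures are saved under pics/ and viewed, and the job is handed in when it is done.

```bash
mkdir -p pics; python3 - <<'E'
from workcell import *
import cv2
from workcell import bot, hand, kinematics, get_obs, vision
for n in ("side","top"):
    c=vision.read_camera(n); cv2.imwrite(f"pics/{n}0.png",cv2.resize(c["frame"][:,:,::-1],(800,600),interpolation=cv2.INTER_CUBIC))
    cv2.imwrite(f"{n}_raw.png",c["frame"][:,:,::-1])
    print(n,c["intrinsics"].round(2).tolist(),c["view"].round(4).tolist())
print(get_obs(), bot.tcp_to_tips)
E
```

```text
side [[487.05, 0.0, 253.5], [0.0, 487.05, 198.87], [0.0, 0.0, 1.0]] [[-0.9333, 0.3589, 0.0141, 0.5312], [0.2994, 0.799, -0.5215, -0.0708], [-0.1984, -0.4825, -0.8532, 1.511], [0.0, 0.0, 0.0, 1.0]]
top [[393.17, 0.0, 260.29], [0.0, 393.17, 195.37], [0.0, 0.0, 1.0]] [[-0.0239, -0.9997, 0.0017, -0.0608], [-0.9953, 0.0237, -0.0938, 0.5512], [0.0937, -0.0039, -0.9956, 1.509], [0.0, 0.0, 0.0, 1.0]]
{'time_s': 0.1, 'joint_pos': array([-1.26639134e+00,  3.53576127e-01,  1.63405163e+00, -5.81887023e-06,
        1.15517476e+00, -2.40034031e-03]), 'joint_vel': array([ 0.00037842, -0.00107365, -0.00060287, -0.00038451,  0.00081263,
        0.0001459 ]), 'joint_efforts': array([ 1.74696510e-03, -6.06356978e+01, -3.42818892e+01, -7.61425304e-05,
        3.90201691e-03, -1.70729743e-05]), 'position': array([ 0.18863947, -0.59544   ,  0.24764194]), 'orientation': array([-0.10811414,  0.69922548, -0.69838028,  0.10798173]), 'wrist_force': array([0.23364824, 0.40030977, 0.2020247 ]), 'ft_torque': array([0.0405779 , 0.03870822, 0.04258098]), 'gripper_width': 0.08503572523106935} 0.017
```

View pics/side0.png

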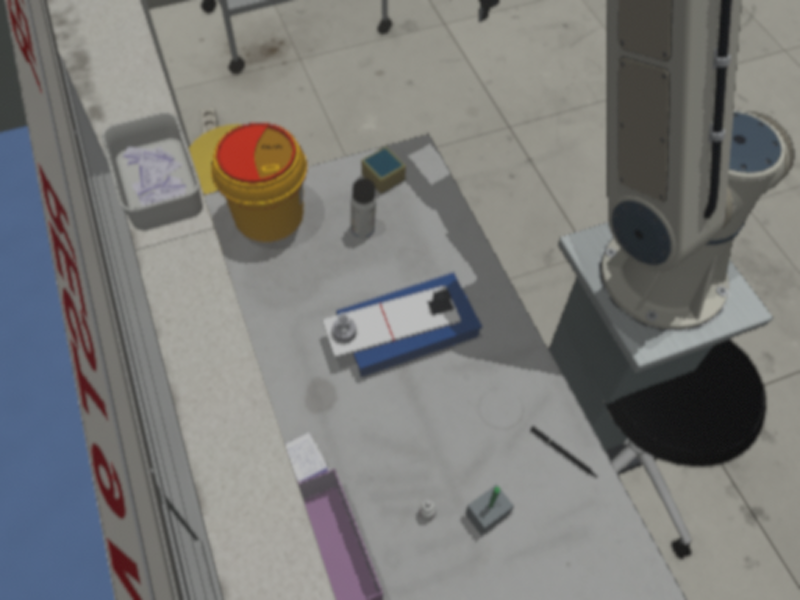

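View pics/top0.png

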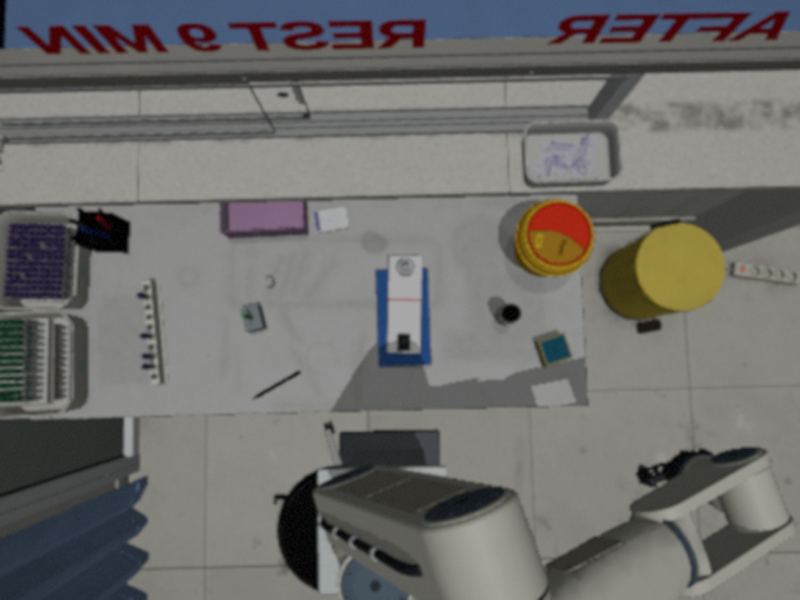

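The swab holder is on the left, at about (253,317) in the top view. The board and stand are in the middle, at about (405,305). I'll zoom in on both.

```bash
python3 - <<'E'
import cv2,numpy as np
t=cv2.imread("top_raw.png"); s=cv2.imread("side_raw.png")
def crop(im,x0,y0,w,h,k,n):
    c=cv2.resize(im[y0:y0+h,x0:x0+w],None,fx=k,fy=k,interpolation=cv2.INTER_CUBIC)
    for i in range(0,w,10): cv2.putText(c,str(x0+i),(i*k,10),0,.35,(0,0,255),1); cv2.line(c,(i*k,12),(i*k,18),(0,0,255),1)
    for i in range(0,h,10): cv2.putText(c,str(y0+i),(0,i*k+4),0,.35,(0,0,255),1)
    cv2.imwrite(n,c)
crop(t,225,155,70,85,7,"pics/t_board.png")
crop(s,200,165,115,80,6,"pics/s_board.png")
crop(t,140,170,50,50,10,"pics/t_sw.png")
crop(s,260,290,80,60,8,"pics/s_sw.png")
E
```

```text
(no output)
```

View pics/t_board.png

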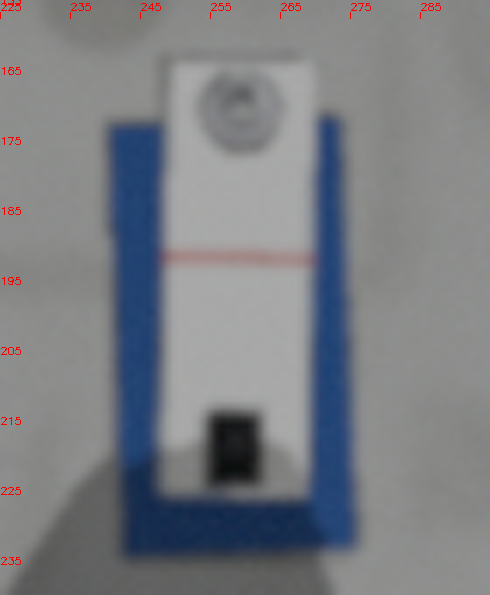

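View pics/s_board.png

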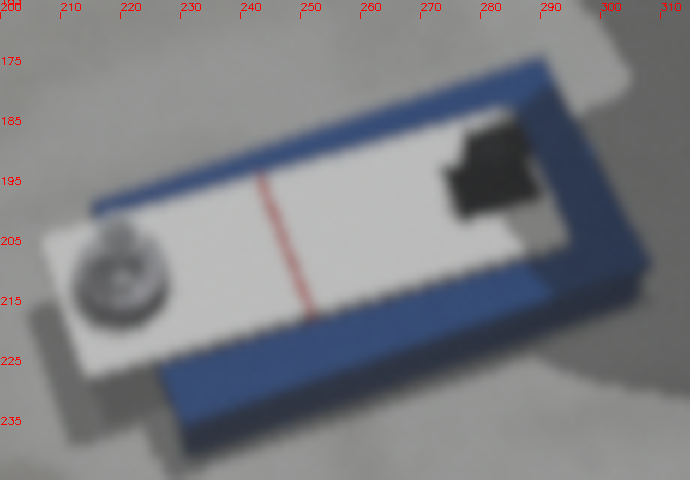

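View pics/t_sw.png

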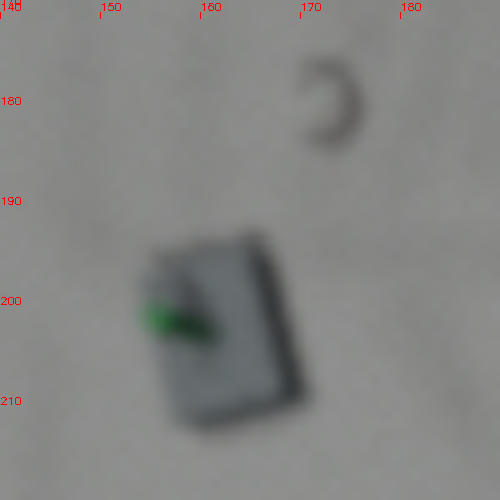

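View pics/s_sw.png

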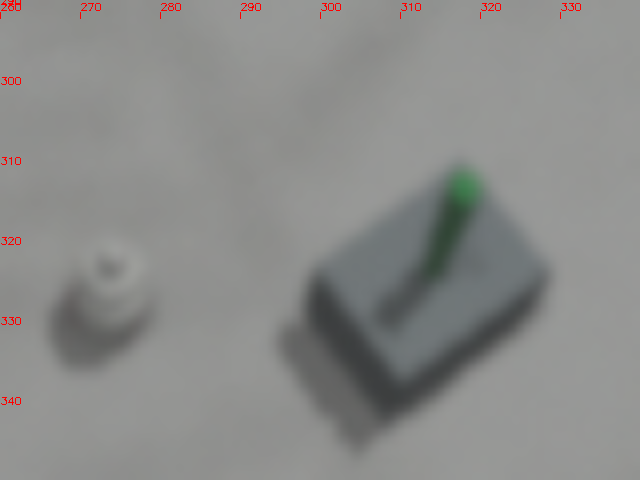

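```bash
cat > geo.py <<'E'
import numpy as np, cv2
from scipy.optimize import least_squares
CAM={"side":(np.array([[487.05,0,253.5],[0,487.05,198.87],[0,0,1.]]),np.array([[-0.9333,0.3589,0.0141,0.5312],[0.2994,0.799,-0.5215,-0.0708],[-0.1984,-0.4825,-0.8532,1.511]])),
"top":(np.array([[393.17,0,260.29],[0,393.17,195.37],[0,0,1.]]),np.array([[-0.0239,-0.9997,0.0017,-0.0608],[-0.9953,0.0237,-0.0938,0.5512],[0.0937,-0.0039,-0.9956,1.509]]))}
def proj(n,P):
    K,V=CAM[n]; q=np.atleast_2d(P)@V[:,:3].T+V[:,3]; q=q@K.T; return q[:,:2]/q[:,2:]
def place(p,L):
    c,s=np.cos(p[2]),np.sin(p[2]); L=np.atleast_2d(L)
    return np.c_[p[0]+c*L[:,0]-s*L[:,1],p[1]+s*L[:,0]+c*L[:,1],L[:,2]]
def px(x0,y0,k,pts): return (np.array(pts,float)+.5)/k-.5+[x0,y0]
def fit(obs,p0):
    # obs: list of (cam, local pts, pixels)
    f=lambda p: np.concatenate([(proj(n,place(p,L))-q).ravel() for n,L,q in obs])
    r=least_squares(f,p0,loss="soft_l1",f_scale=.5); return r.x,f(r.x)
def rect(a,b,z): return np.array([[a,b,z],[a,-b,z],[-a,-b,z],[-a,b,z]]) # far-left, far-right, near-right, near-left
E
python3 - <<'E'
from geo import *
S=rect(.12,.065,.044); B=np.r_[rect(.12,.04,.052),[[.01,.04,.052],[.01,-.04,.052]]]
H=rect(.03,.022,.05)
st=px(225,155,7,[(108,125),(341,116),(357,546),(124,556)]); ss=px(200,165,6,[(183,425),(93,203),(543,55),(650,265)])
bt=px(225,155,7,[(168,60),(316,62),(310,500),(156,497),(163,257),(316,260)]); bs=px(200,165,6,[(88,377),(42,238),(505,105),(571,243),(313,317),(262,175)])
for nm,L,t,s in (("stand",S,st,ss),("board",B,bt,bs)):
    for o in ([("top",L,t)],[("side",L,s)],[("top",L,t),("side",L,s)]):
        x,r=fit(o,[.5,-.1,0]); print(nm,x.round(4),abs(r).max().round(2),r.round(1) if len(o)==2 else '')
ht=px(140,170,10,[(145,255),(240,240),(283,395),(185,430)]); hs=px(260,290,8,[(318,270),(460,158),(550,270),(397,380)])
# per-corner triangulation at z=.05
def tri(a,b):
    f=lambda P: np.r_[(proj("top",P)-a).ravel(),(proj("side",P)-b).ravel()]
    r=least_squares(f,[.5,.2,.05]);return r.x.round(4),r.fun.round(2)
def back(n,q,z):
    return least_squares(lambda p:(proj(n,[p[0],p[1],z])-q).ravel(),[.5,.2]).x.round(4)
for q in ht: print("ht",back("top",q,.05))
for q in hs: print("hs",back("side",q,.05))
print("swab top",back("top",px(140,170,10,[(155,320)])[0],.13),back("side",px(260,290,8,[(463,188)])[0],.13), tri(px(140,170,10,[(155,320)]),px(260,290,8,[(463,188)])))
print("swab hole",back("top",px(140,170,10,[(210,335)])[0],.05),back("side",px(260,290,8,[(432,275)])[0],.05))
print("strip cap",back("side",px(0,0,1.5625,[(364,187)])[0],.133),"dropper",back("side",px(0,0,1.5625,[(428,508)])[0],.055),"teal",back("side",px(0,0,1.5625,[(384,162)])[0],.046))
E
```

```text
stand [ 0.5213 -0.0636  0.0145] 0.39 
stand [ 0.5221 -0.0619  0.0102] 0.79 
stand [ 0.5218 -0.0626  0.0115] 0.79 [-0.3 -0.5 -0.1 -0.4  0.   0.3 -0.7  0.1 -0.2  0.1 -0.7 -0.3  0.2 -0.4
  0.8 -0.4]
board [ 0.5517 -0.0673 -0.0429] 0.68 
board [ 0.5535 -0.0652 -0.0429] 1.41 
board [ 0.5528 -0.066  -0.0436] 1.57 [-0.1 -0.3 -0.5 -0.1 -0.8 -0.5  0.2 -0.5  0.  -0.1 -1.  -0.1 -0.  -0.
 -0.2 -0.4  1.6 -0.   0.4 -0.8  0.2 -0.8 -0.1 -0.1]
ht [0.5583 0.3341]
ht [0.5632 0.2977]
ht [0.5032 0.2813]
ht [0.4907 0.3187]
hs [0.5624 0.2983]
hs [0.5058 0.2814]
hs [0.4947 0.324 ]
hs [0.5536 0.3383]
swab top [0.5264 0.3091] [0.5297 0.311 ] (array([0.5278, 0.3098, 0.1246]), array([ 0.18, -0.28,  0.21,  0.03]))
swab hole [0.5269 0.3092] [0.5298 0.3124]
strip cap [ 0.5167 -0.3131] dropper [0.6243 0.2808] teal [ 0.4308 -0.4338]
```

```bash
cat > mv.py <<'E'
from workcell import bot, hand, kinematics, get_obs, vision, hand_in
from scipy.spatial.transform import Rotation as R
import numpy as np, cv2
def ori(a):
    z=np.array([np.cos(a),np.sin(a),0]); y=np.array([0,0,-1.]); x=np.cross(y,z)
    return R.from_matrix(np.c_[x,y,z]).as_quat()
def snap(tag,crops):
    for n,(x0,y0,w,h,k) in crops.items():
        f=vision.read_camera(n)["frame"][:,:,::-1]; cv2.imwrite(f"{n}_{tag}.png",f)
        c=cv2.resize(f[y0:y0+h,x0:x0+w],None,fx=k,fy=k,interpolation=cv2.INTER_CUBIC)
        for i in range(0,w,10): cv2.putText(c,str(x0+i),(i*k,10),0,.35,(0,0,255),1)
        for i in range(0,h,10): cv2.putText(c,str(y0+i),(0,i*k+4),0,.35,(0,0,255),1)
        cv2.imwrite(f"pics/{n}_{tag}.png",c)
def st(m=""):
    o=get_obs(); print(m,round(o["time_s"],2),o["position"].round(4),"F",o["wrist_force"].round(1),"w",round(o["gripper_width"],4))
E
python3 - <<'E'
from mv import *
print(R.from_quat(get_obs()["orientation"]).as_matrix().round(2))
for p in ([.528,.310,.1],[.528,.31,.2],[.6424,-.07,.15],[.6424,-.07,.26],[.4576,-.062,.076],[.5376,-.062,.076]):
    for a in (0,np.pi/2,np.pi,-np.pi/2):
        q=kinematics.solve_ik(p,ori(a)); print(p,round(a,2),None if q is None else q.round(2))
E
```

```text
[[-0.95 -0.    0.3 ]
 [-0.3   0.   -0.95]
 [ 0.   -1.   -0.  ]]
[0.528, 0.31, 0.1] 0 [ 0.53  0.5   1.77 -0.    0.86  0.53]
[0.528, 0.31, 0.1] 1.57 [ 0.53  0.5   1.77 -0.    0.86 -1.04]
[0.528, 0.31, 0.1] 3.14 [ 0.53  0.5   1.77 -0.    0.86 -2.61]
[0.528, 0.31, 0.1] -1.57 [ 0.53  0.5   1.77 -0.    0.86  2.1 ]
[0.528, 0.31, 0.2] 0 [ 0.53  0.38  1.71 -0.    1.05  0.53]
[0.528, 0.31, 0.2] 1.57 [ 0.53  0.38  1.71 -0.    1.05 -1.04]
[0.528, 0.31, 0.2] 3.14 [ 0.53  0.38  1.71 -0.    1.05 -2.61]
[0.528, 0.31, 0.2] -1.57 [ 0.53  0.38  1.71 -0.    1.05  2.1 ]
[0.6424, -0.07, 0.15] 0 [-0.11  0.49  1.67 -0.    0.99 -0.11]
[0.6424, -0.07, 0.15] 1.57 [-0.11  0.49  1.67 -0.    0.99 -1.68]
[0.6424, -0.07, 0.15] 3.14 None
[0.6424, -0.07, 0.15] -1.57 [-0.11  0.49  1.67 -0.    0.99  1.46]
[0.6424, -0.07, 0.26] 0 [-0.11  0.38  1.57 -0.    1.19 -0.11]
[0.6424, -0.07, 0.26] 1.57 [-0.11  0.38  1.57 -0.    1.19 -1.68]
[0.6424, -0.07, 0.26] 3.14 None
[0.6424, -0.07, 0.26] -1.57 [-0.11  0.38  1.57 -0.    1.19  1.46]
[0.4576, -0.062, 0.076] 0 [-0.14  0.36  2.11 -0.    0.67 -0.14]
[0.4576, -0.062, 0.076] 1.57 [-0.14  0.36  2.11 -0.    0.67 -1.71]
[0.4576, -0.062, 0.076] 3.14 [-0.14  0.36  2.11 -0.    0.67  3.  ]
[0.4576, -0.062, 0.076] -1.57 [-0.14  0.36  2.11 -0.    0.67  1.43]
[0.5376, -0.062, 0.076] 0 [-0.12  0.45  1.94 -0.    0.75 -0.12]
[0.5376, -0.062, 0.076] 1.57 [-0.12  0.45  1.94 -0.    0.75 -1.69]
[0.5376, -0.062, 0.076] 3.14 None
[0.5376, -0.062, 0.076] -1.57 [-0.12  0.45  1.94 -0.    0.75  1.45]
```

```bash
python3 - <<'E'
from mv import *
bot.reach([.528,.310,.22],ori(0)); st("hover")
hand.move_gripper(.05,60)
bot.servo_line([.528,.310,.100],velocity=.12); st("down")
hand.move_gripper(0.0,60); st("closed")
snap("grip",{"side":(250,250,90,75,8),"top":(130,160,70,70,8)})
E
```

```text
hover 3.48 [0.5284 0.3094 0.22  ] F [ 0.   0.1 -0.4] w 0.0851
down 5.07 [0.5285 0.3103 0.1008] F [-0.1 -0.2  0.1] w 0.05
closed 5.52 [0.5283 0.3102 0.1005] F [-0.2 -0.6  4.6] w 0.0084
```

View pics/side_grip.png

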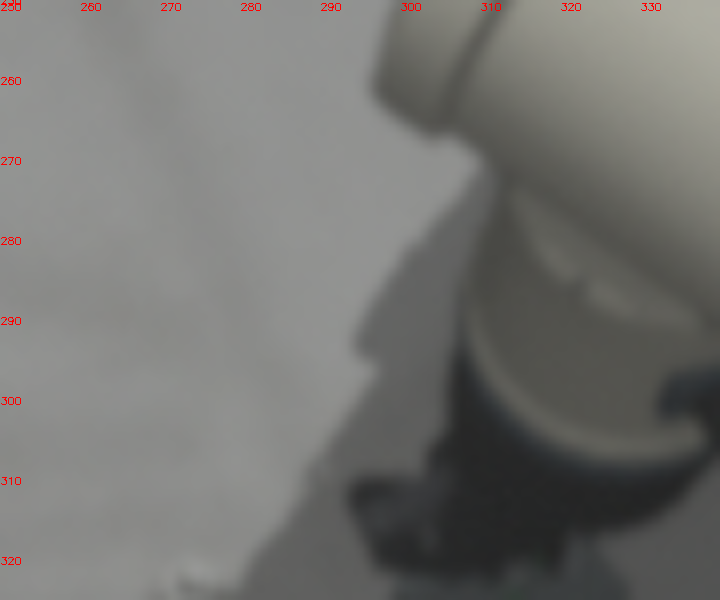

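```bash
python3 - <<'E'
from mv import *
bot.servo_line([.528,.310,.27],velocity=.15); st("lift")
bot.servo_line([.6424,-.0699,.23],velocity=.22); st("over vial"); 
snap("ov",{"side":(170,120,110,110,6),"top":(215,110,80,80,8)})
E
```

```text
lift 6.9 [0.5275 0.3097 0.2689] F [-0.2 -0.7 -0.4] w 0.0088
over vial 8.87 [ 0.6423 -0.069   0.2301] F [ 0.2  0.1 -0.3] w 0.0084
```

View pics/side_ov.png

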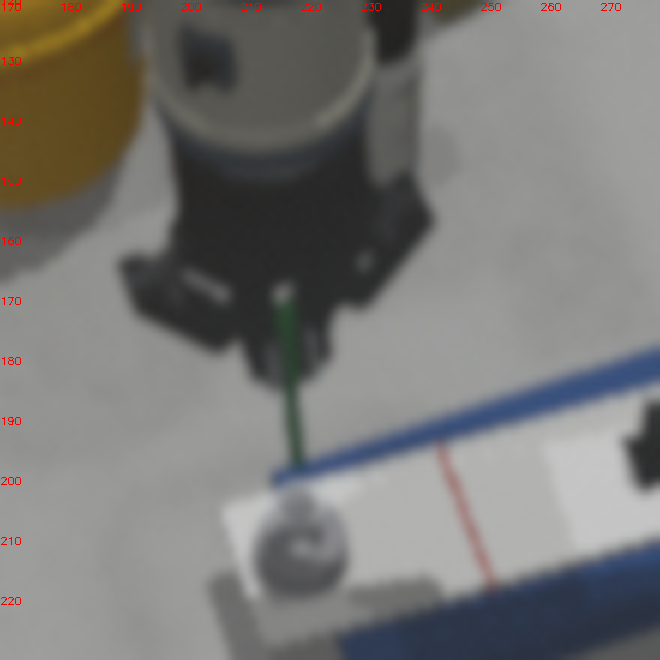

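View pics/top_ov.png

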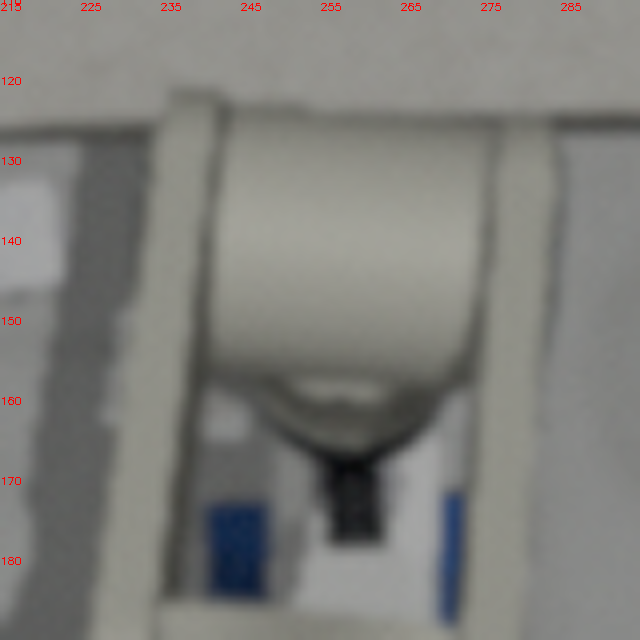

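```bash
python3 - <<'E'
from geo import *
p=[.6423,-.069]
for n in("side","top"):
  for z in (.26,.204,.14,.102): print(n,z,proj(n,[*p,z]).round(1))
  print("mouth pred",proj(n,[.6424,-.0699,.102]).round(1))
b=[.5525,-.066,-.043]
print("obs top/tip",px(170,120,6,[(285,300),(298,465)]))
im=cv2.imread("side_ov.png"); k=16;x0,y0=200,160
c=cv2.resize(im[y0:y0+37,x0:x0+40],None,fx=k,fy=k,interpolation=cv2.INTER_CUBIC)
c=cv2.convertScaleAbs(c,alpha=1.5)
th=np.linspace(0,6.283,60)
# raw initial view also
im0=cv2.imread("side_raw.png"); d=cv2.resize(im0[190:220,205:235],None,fx=k,fy=k,interpolation=cv2.INTER_CUBIC)
cv2.imwrite("pics/ov_zoom.png",c); 
for r,z,col in((.0125,.102,(0,255,0)),(.022,.073,(0,0,255)),(.022,.052,(255,0,0))):
  q=proj("side",place(b,np.c_[.09+r*np.cos(th),r*np.sin(th),0*th+z])); q=(q-[205,190]+.5)*k-.5
  cv2.polylines(d,[q.astype(int)],True,col,1)
cv2.imwrite("pics/vial_zoom.png",d)
E
```

```text
side 0.26 [[217.1 170.7]]
side 0.204 [[218.2 183.2]]
side 0.14 [[219.3 196.4]]
side 0.102 [[220.  203.7]]
mouth pred [[219.8 203.4]]
top 0.26 [[258.3 161.1]]
top 0.204 [[258.3 164. ]]
top 0.14 [[258.4 167.1]]
top 0.102 [[258.4 168.8]]
mouth pred [[258.7 168.7]]
obs top/tip [[217.08333333 169.58333333]
 [219.25       197.08333333]]
```

View pics/ov_zoom.png

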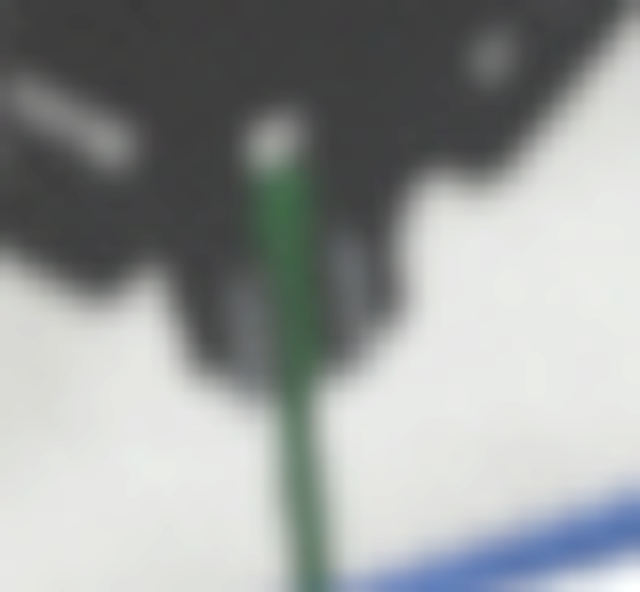

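View pics/vial_zoom.png

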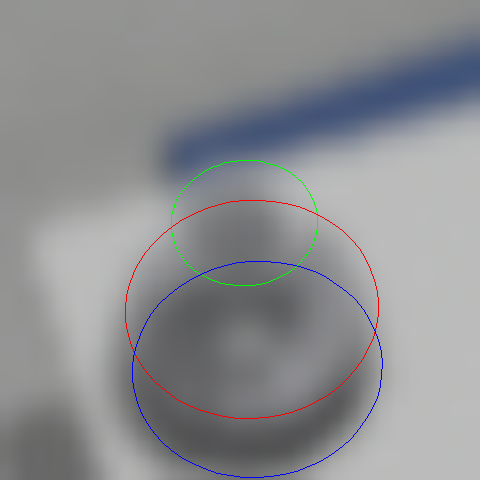

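```bash
python3 - <<'E'
from geo import *
k=16; th=np.linspace(0,6.283,60); out=[]
for b in ([.5525,-.066,-.043],[.5517,-.0673,-.0429]):
  for n,x0,y0 in(("side",205,190),("top",243,155)):
    d=cv2.resize(cv2.imread(n+"_raw.png")[y0:y0+30,x0:x0+30],None,fx=k*.75,fy=k*.75,interpolation=cv2.INTER_CUBIC).astype(float)
    d=np.clip((d-60)*1.8,0,255).astype(np.uint8)
    e=d.copy()
    for r,z,col in((.0125,.102,(0,255,0)),(.022,.073,(0,0,255)),(.022,.052,(255,0,0))):
      q=proj(n,place(b,np.c_[.09+r*np.cos(th),r*np.sin(th),0*th+z])); q=(q-[x0,y0]+.5)*k*.75-.5
      cv2.polylines(e,[q.astype(int)],True,col,1)
    q=proj(n,place(b,rect(.12,.04,.052)));q=(q-[x0,y0]+.5)*k*.75-.5; cv2.polylines(e,[q.astype(int)],True,(255,0,255),1)
    out.append(e if b[0]<.552 or n=="top" else e)
    if b[0]>.552: raw=d if n=="side" else np.hstack([raw,d])
cv2.imwrite("pics/vz2.png",np.vstack([np.hstack(out[:2])]))
cv2.imwrite("pics/vz3.png",np.vstack([np.hstack(out[2:])])); 
cv2.imwrite("pics/vz1.png",raw)
E
```

```text
(no output)
```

View pics/vz1.png

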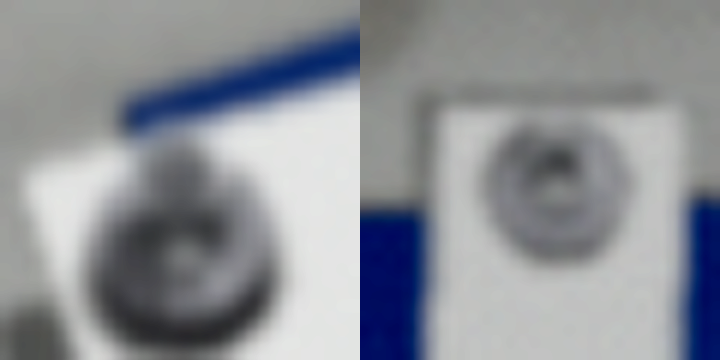

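View pics/vz2.png

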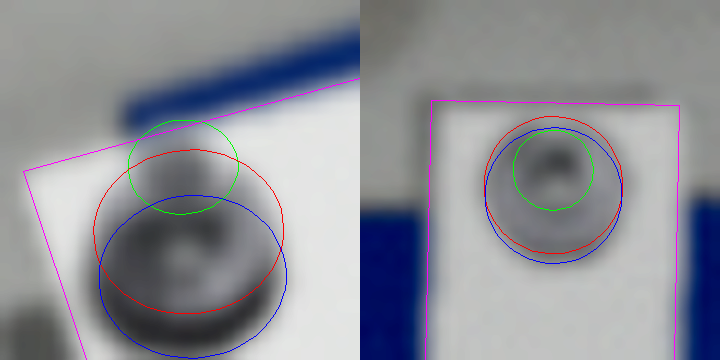

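View pics/vz3.png

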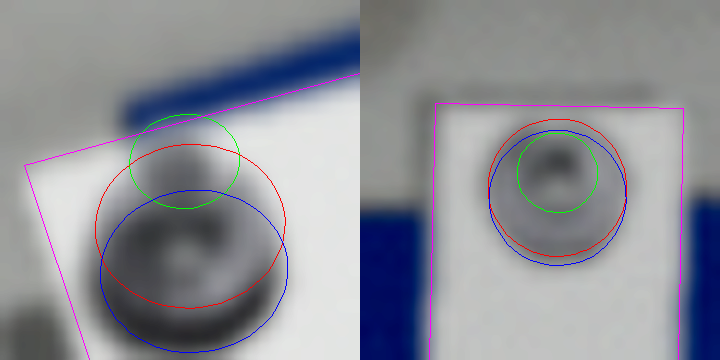

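```bash
python3 - <<'E'
from mv import *
bot.servo_line([.643,-.0705,.200],velocity=.1)
for z in (.19,.18,.172,.165,.158,.153,.150):
    bot.servo_line([.643,-.0705,z],velocity=.06); o=get_obs(); st(z)
    if np.abs(o["wrist_force"]).max()>12: print("STOP");break
snap("ins",{"side":(170,120,110,110,6)})
E
```

```text
0.19 9.73 [ 0.6428 -0.0705  0.1897] F [-0.7  0.2  0.8] w 0.0083
0.18 10.05 [ 0.6426 -0.0705  0.1794] F [-0.4 -0.6  0.2] w 0.0082
0.172 10.33 [ 0.6426 -0.0705  0.1714] F [-0.  -0.6 -0.7] w 0.0084
0.165 10.6 [ 0.6427 -0.0705  0.1645] F [0.4 0.4 0. ] w 0.0084
0.158 10.87 [ 0.6427 -0.0705  0.1575] F [ 0.1 -1.   1.1] w 0.0085
0.153 11.12 [ 0.6428 -0.0705  0.1526] F [ 1.1 -0.1  0.6] w 0.0087
0.15 11.37 [ 0.6429 -0.0705  0.1498] F [-0.6  0.3 -0.3] w 0.0089
```

View pics/side_ins.png

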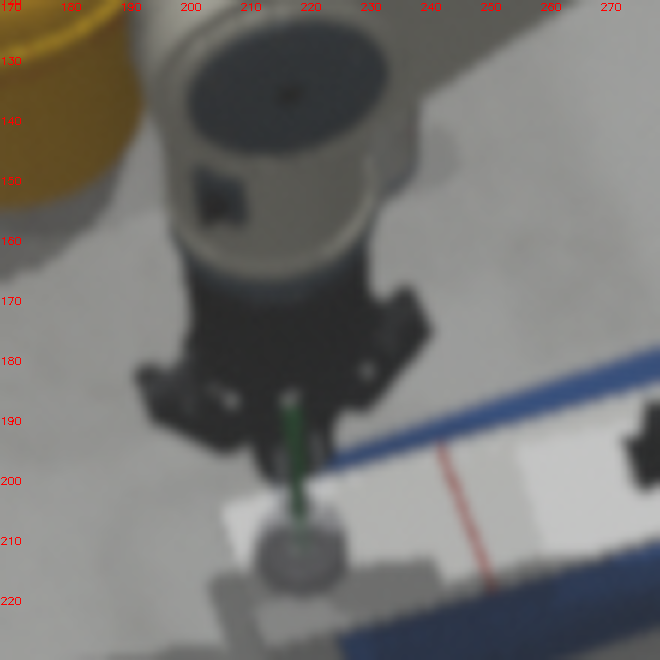

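```bash
python3 - <<'E'
from mv import *
z=.150
while z>.139:
    z-=.0015
    bot.servo_line([.643,-.0705,z],velocity=.03); o=get_obs(); st(round(z,4))
    if o["wrist_force"][2]>8: print("contact");break
E
```

```text
0.1485 11.67 [ 0.6429 -0.0705  0.1484] F [-0.1 -0.3 -0. ] w 0.0086
0.147 11.92 [ 0.6434 -0.0705  0.1475] F [-0.4  0.1  4.1] w 0.0084
0.1455 12.17 [ 0.6437 -0.0706  0.1473] F [-2.3  0.5 13.9] w 0.0089
contact
```

```bash
python3 - <<'E'
from mv import *
hand.move_gripper(.03,60); st("open")
hand.move_gripper(.06)
bot.servo_line([.643,-.0705,.235],velocity=.12); st("up")
snap("rel",{"side":(170,120,110,110,6)})
bot.servo_line([.4576,-.0619,.235],velocity=.2); st("over tab")
snap("rel2",{"side":(190,140,110,100,6),"top":(225,130,70,100,6)})
E
```

```text
open 12.51 [ 0.6428 -0.0705  0.145 ] F [-0.3 -0.4  0.1] w 0.0302
up 13.81 [ 0.6425 -0.0704  0.2342] F [ 0.2 -0.   0.2] w 0.0598
over tab 14.93 [ 0.4587 -0.062   0.2352] F [ 0.2  0.9 -0.5] w 0.0596
```

View pics/side_rel.png

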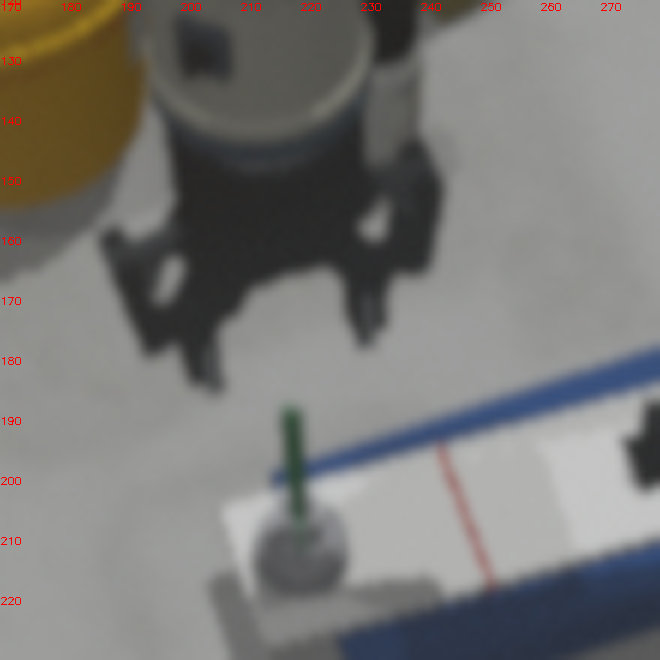

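View pics/side_rel2.png

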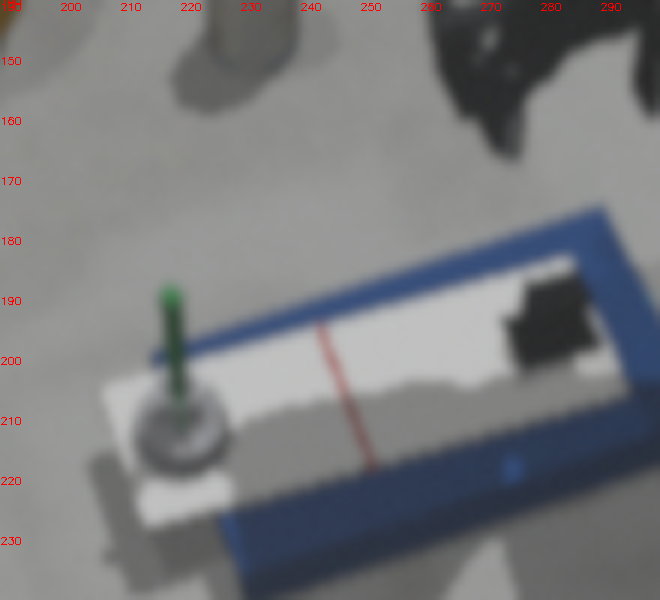

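View pics/top_rel2.png

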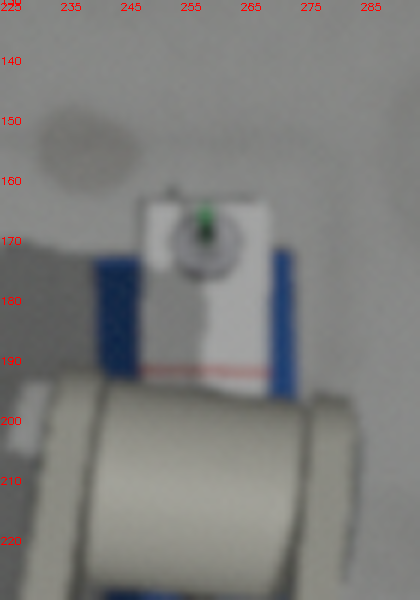

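```bash
python3 - <<'E'
from mv import *
q=ori(-.043)
bot.servo_line([.4576,-.0624,.12],ori=q,velocity=.15); st()
bot.servo_line([.4576,-.0624,.0765],velocity=.07); st("down")
hand.move_gripper(.0,90); st("gripped"); bot.dwell(.2); st()
snap("tab",{"side":(200,160,110,90,7),"top":(225,130,70,100,6)})
E
```

```text
15.95 [ 0.4582 -0.0625  0.1205] F [-0.7  0.5 -0.3] w 0.0598
down 16.73 [ 0.4578 -0.0624  0.0766] F [-0.2  0.1  0.2] w 0.06
gripped 17.11 [ 0.4581 -0.0625  0.0771] F [-0.8  0.2  5.6] w 0.0289
 17.31 [ 0.4581 -0.0625  0.0772] F [-1.   0.1  4.7] w 0.0288
```

View pics/side_tab.png

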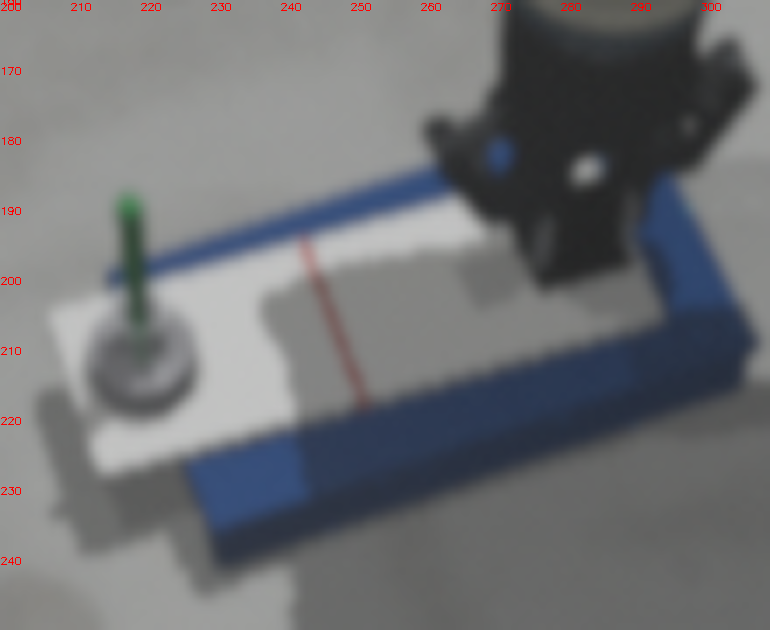

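View pics/top_tab.png

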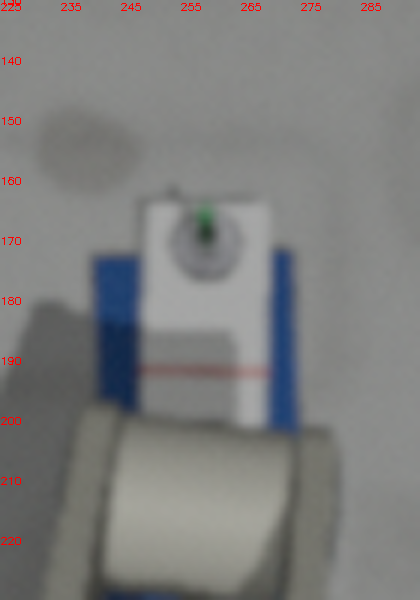

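```bash
python3 - <<'E'
from mv import *
a=.0115
# mark travels along stand x, from M0
M0=np.array([.563,-.067]); d=.066; M=M0+d*np.array([np.cos(a),np.sin(a)])
T=M-.105*np.array([np.cos(a),np.sin(a)])
bot.servo_line([T[0],T[1],.0765],ori=ori(a),velocity=.05); bot.dwell(.3); st("slid")
snap("sl",{"side":(170,160,110,90,7),"top":(225,130,70,100,6)})
E
```

```text
slid 19.19 [ 0.5181 -0.0671  0.0769] F [-25.2   1.3  28.8] w 0.0287
```

View pics/side_sl.png

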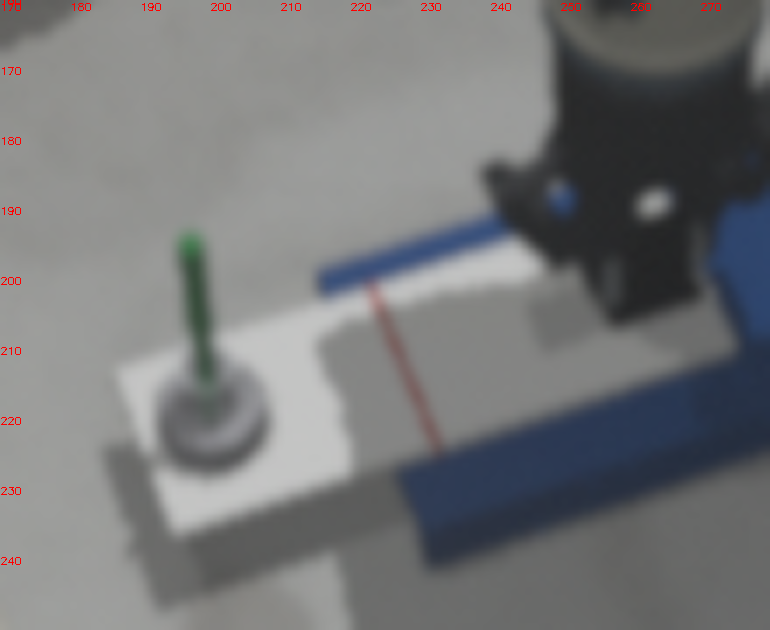

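View pics/top_sl.png

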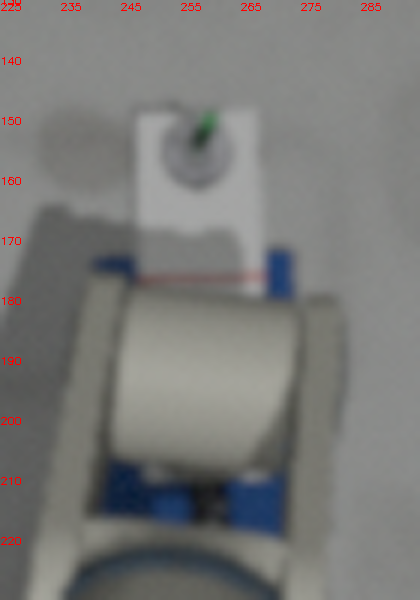

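```bash
python3 - <<'E'
from mv import *
bot.dwell(.3); st("settle"); o=get_obs(); print(o["ft_torque"].round(2), R.from_quat(o["orientation"]).as_matrix().round(4).tolist())
p=o["position"]
for dz in (.0003,.0006,.0009):
    bot.servo_line([p[0],p[1],.0769+dz],ori=ori(.0115),velocity=.02); bot.dwell(.2); st(dz)
    o=get_obs(); print(o["ft_torque"].round(2))
    if o["wrist_force"][2]<6: break
E
```

```text
settle 19.59 [ 0.5181 -0.0671  0.0769] F [-23.6  -0.2  28.4] w 0.0287
[ 0.01  3.5  -0.09] [[0.0116, -0.0114, 0.9999], [-0.9999, 0.0009, 0.0116], [-0.0011, -0.9999, -0.0114]]
0.0003 20.24 [ 0.5169 -0.067   0.0769] F [-6.4  0.1  3.1] w 0.0289
[-0.05  2.11 -0.06]
```

```bash
python3 - <<'E'
from mv import *
y=-.0671
z=.0773
for x in (.522,.526,.530,.534):
    bot.servo_line([x,y+(x-.5181)*.0115,z],ori=ori(.0115),velocity=.03); bot.dwell(.15)
    o=get_obs(); st(x)
    if o["wrist_force"][2]>12: z+=.0003
    if o["wrist_force"][2]<2: z-=.0003
snap("sl2",{"side":(170,160,110,90,7),"top":(225,130,70,100,6)})
o=get_obs(); print(o["ft_torque"].round(2), R.from_quat(o["orientation"]).as_matrix().round(4).tolist())
E
```

```text
0.522 20.68 [ 0.5222 -0.067   0.0771] F [ 0.2  0.  -5.3] w 0.0288
0.526 21.11 [ 0.5251 -0.0669  0.077 ] F [-5.3 -0.1  1.1] w 0.0288
0.53 21.54 [ 0.5284 -0.0669  0.0769] F [-9.3 -0.8  8.9] w 0.0286
0.534 21.98 [ 0.5333 -0.0669  0.077 ] F [-4.7  0.1  5.9] w 0.0287
[-0.06  2.2  -0.09] [[0.0115, -0.0016, 0.9999], [-0.9999, 0.0, 0.0115], [-0.0001, -1.0, -0.0016]]
```

View pics/side_sl2.png

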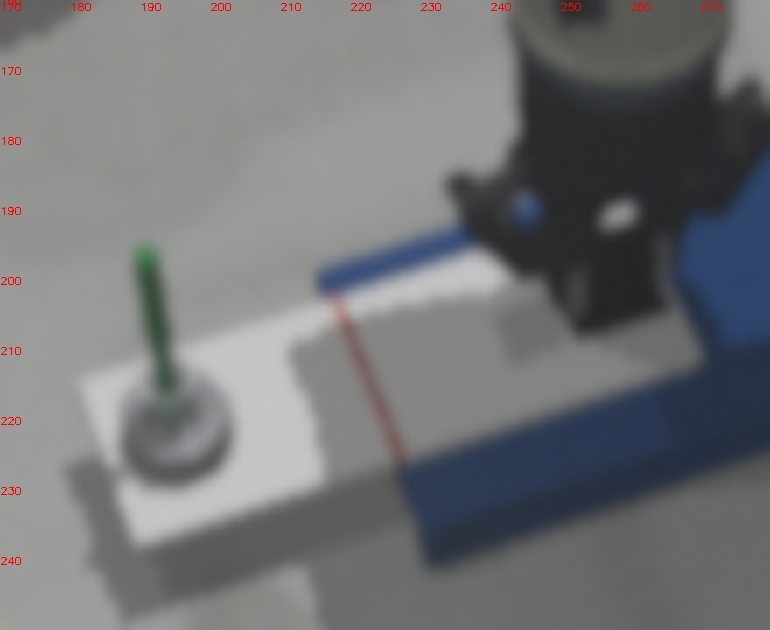

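View pics/top_sl2.png

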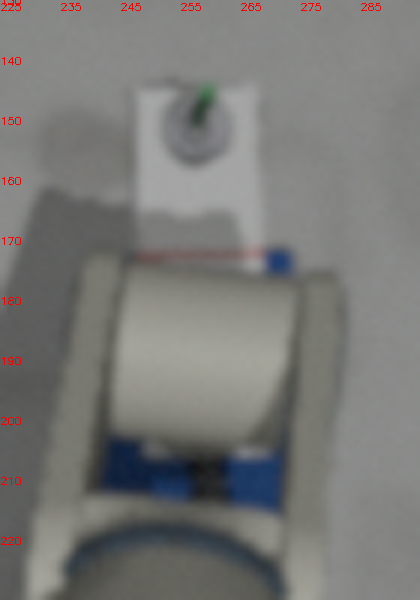

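```bash
cat > meas.py <<'E'
from geo import *
from scipy.optimize import least_squares
def back(n,q,z): return least_squares(lambda p:(proj(n,[p[0],p[1],z])-q).ravel(),[.5,-.06]).x
a=.0115; s0=np.array([.5218,-.0626]); ex=np.array([np.cos(a),np.sin(a)])
ey=np.array([-ex[1],ex[0]])
def red(tag,n,us):
    # centroid of redness along stand-x direction, sampled in board-plane coords
    im=cv2.imread(f"{n}_{tag}.png").astype(np.float32); return im
def prof(im,n,yy,xs,z):
    P=np.array([[*(s0+ex*x+ey*yy),z] for x in xs]); q=proj(n,P).astype(np.float32)
    return cv2.remap(im,q[:,0].reshape(-1,1),q[:,1].reshape(-1,1),cv2.INTER_CUBIC).reshape(-1,3)
def mark(tag,n,x0,ys,w=.015):
    im=cv2.imread(f"{n}_{tag}.png").astype(np.float32); xs=np.arange(x0-w,x0+w,.0005); out=[]
    for yy in ys:
        p=prof(im,n,yy,xs,.052); r=p[:,2]-.5*(p[:,0]+p[:,1]); r=np.clip(r-np.percentile(r,40)-3,0,None)
        out.append((xs*r).sum()/max(r.sum(),1e-6))
    return np.array(out)
def edge(tag,n,ys):
    im=cv2.imread(f"{n}_{tag}.png").astype(np.float32); xs=np.arange(.10,.14,.0005); out=[]
    for yy in ys:
        p=prof(im,n,yy,xs,.044); b=p[:,0]-p[:,2]; hi=b[:16].mean(); lo=b[-16:].mean(); m=(hi+lo)/2
        i=np.where(b>m)[0]; out.append(xs[i[-1]] if len(i) else np.nan)
    return np.array(out)
E
python3 - <<'E'
from meas import *
for n in ("top","side"):
    ysm=np.linspace(-.025,.02,6)
    print(n,"edge raw +y",edge("raw",n,[.042,.047,.052,.057]).round(4),"-y",edge("raw",n,[-.058,-.054,-.05]).round(4))
    print(n,"edge sl2 +y",edge("sl2",n,[.042,.047,.052,.057]).round(4),"-y",edge("sl2",n,[-.058,-.054,-.05]).round(4))
    for tag,x0 in (("raw",.0407),("tab",.041),("sl",.103),("sl2",.117)):
        m=mark(tag,n,x0,ysm); print(n,tag,m.round(4),m.mean().round(4))
E
```

```text
top edge raw +y [0.1165 0.1165 0.1165 0.1165] -y [0.117  0.117  0.1175]
top edge sl2 +y [0.14 0.14 0.14 0.14] -y [0.119 0.119 0.119]
top raw [0.0396 0.0407 0.0413 0.0415 0.0419 0.0423] 0.0412
top tab [0.0395 0.0402 0.0413 0.0416 0.0417 0.0421] 0.0411
top sl [0.1    0.1001 0.1006 0.1006 0.1011 0.1011] 0.1006
top sl2 [0.1155 0.116  0.1161 0.1161 0.1166 0.1163] 0.1161
side edge raw +y [0.12 0.12 0.12 0.12] -y [0.119 0.12  0.122]
side edge sl2 +y [0.12   0.12   0.12   0.1195] -y [0.119  0.119  0.1125]
side raw [0.0411 0.0415 0.0423 0.0428 0.0431 0.0438] 0.0424
side tab [0.0415 0.0415 0.0422 0.0426 0.0432 0.0437] 0.0425
side sl [0.1021 0.1023 0.1024 0.1022 0.1022 0.1025] 0.1023
side sl2 [0.1174 0.1177 0.1176 0.1178 0.1175 0.1176] 0.1176
```

```bash
python3 - <<'E'
from meas import *
def edge2(tag,n,ys,x0,sg):
    im=cv2.imread(f"{n}_{tag}.png").astype(np.float32); t=np.arange(-.02,.02,.0005); out=[]
    for yy in ys:
        p=prof(im,n,yy,x0+sg*t,.044); b=p[:,0]-p[:,2]; m=(b[:16].mean()+b[-16:].mean())/2
        i=np.where(b>m)[0]; out.append(x0+sg*t[i[-1]])
    return np.array(out)
for n in("top","side"):
  print(n,"far",edge2("raw",n,[-.06,-.056,-.052,.045,.05,.055,.06],.12,1).round(4))
  print(n,"near",edge2("raw",n,[-.06,-.056,-.052,-.03,0,.03,.045,.05,.055,.06],-.12,-1).round(4))
  im=cv2.imread(f"{n}_raw.png").astype(np.float32)
  for yy in (-.058,.05): print([tuple(v) for v in prof(im,n,yy,np.arange(.104,.136,.002),.044).astype(int)])
E
```

```text
top far [0.117  0.117  0.117  0.1165 0.1165 0.1165 0.117 ]
top near [-0.119  -0.119  -0.119  -0.119  -0.119  -0.1195 -0.1195 -0.119  -0.1195
 -0.12  ]
[(np.int64(112), np.int64(66), np.int64(37)), (np.int64(111), np.int64(64), np.int64(37)), (np.int64(111), np.int64(64), np.int64(37)), (np.int64(112), np.int64(64), np.int64(37)), (np.int64(113), np.int64(67), np.int64(41)), (np.int64(112), np.int64(68), np.int64(46)), (np.int64(110), np.int64(76), np.int64(61)), (np.int64(108), np.int64(87), np.int64(78)), (np.int64(112), np.int64(103), np.int64(99)), (np.int64(118), np.int64(116), np.int64(114)), (np.int64(128), np.int64(130), np.int64(129)), (np.int64(133), np.int64(136), np.int64(135)), (np.int64(138), np.int64(139), np.int64(139)), (np.int64(138), np.int64(140), np.int64(139)), (np.int64(139), np.int64(140), np.int64(139)), (np.int64(139), np.int64(140), np.int64(139)), (np.int64(139), np.int64(140), np.int64(139))]
[(np.int64(112), np.int64(64), np.int64(31)), (np.int64(113), np.int64(66), np.int64(32)), (np.int64(114), np.int64(68), np.int64(34)), (np.int64(114), np.int64(66), 
[... 1610 characters left out ...]
117), np.int64(77), np.int64(55)), (np.int64(118), np.int64(77), np.int64(55)), (np.int64(118), np.int64(76), np.int64(55)), (np.int64(117), np.int64(77), np.int64(55)), (np.int64(117), np.int64(77), np.int64(54)), (np.int64(114), np.int64(76), np.int64(55)), (np.int64(106), np.int64(73), np.int64(57)), (np.int64(96), np.int64(73), np.int64(62)), (np.int64(88), np.int64(78), np.int64(73)), (np.int64(87), np.int64(85), np.int64(83)), (np.int64(88), np.int64(89), np.int64(88)), (np.int64(90), np.int64(91), np.int64(90)), (np.int64(91), np.int64(91), np.int64(91)), (np.int64(90), np.int64(91), np.int64(90)), (np.int64(90), np.int64(90), np.int64(90)), (np.int64(90), np.int64(91), np.int64(91))]
```

```bash
python3 - <<'E'
from mv import *
z=.0773; goal=.5362; cmd=.5366
for i in range(6):
    bot.servo_line([cmd,-.0671+(cmd-.5181)*.0115,z],ori=ori(.0115),velocity=.02); bot.dwell(.25)
    o=get_obs(); st((round(cmd,4),round(z,4)))
    e=goal-o["position"][0]
    if abs(e)<.0003: break
    cmd+=e
bot.dwell(.5); st("end")
o=get_obs(); print(o["ft_torque"].round(2), R.from_quat(o["orientation"]).as_matrix().round(4).tolist())
snap("fin",{"side":(170,160,110,90,7),"top":(225,130,70,100,6)})
from meas import *
for n in("top","side"): m=mark("fin",n,.119,np.linspace(-.025,.02,6)); print(n,m.round(4),m.mean().round(4))
E
```

```text
(0.5366, 0.0773) 22.61 [ 0.5366 -0.0669  0.0772] F [ 0.5  0.1 -6.7] w 0.0287
(np.float64(0.5362), 0.0773) 23.11 [ 0.5362 -0.0669  0.0773] F [-0.9 -0.1 -4.8] w 0.0286
end 23.61 [ 0.5362 -0.0669  0.0773] F [-0.3 -0.5 -6.2] w 0.0291
[-0.01  0.77 -0.02] [[0.0115, 0.0, 0.9999], [-0.9999, 0.0, 0.0115], [-0.0, -1.0, 0.0]]
top [0.1195 0.12   0.1197 0.1188 0.1189 0.1191] 0.1193
side [0.1204 0.1204 0.1204 0.1205 0.1206 0.1207] 0.1205
```

View pics/side_fin.png

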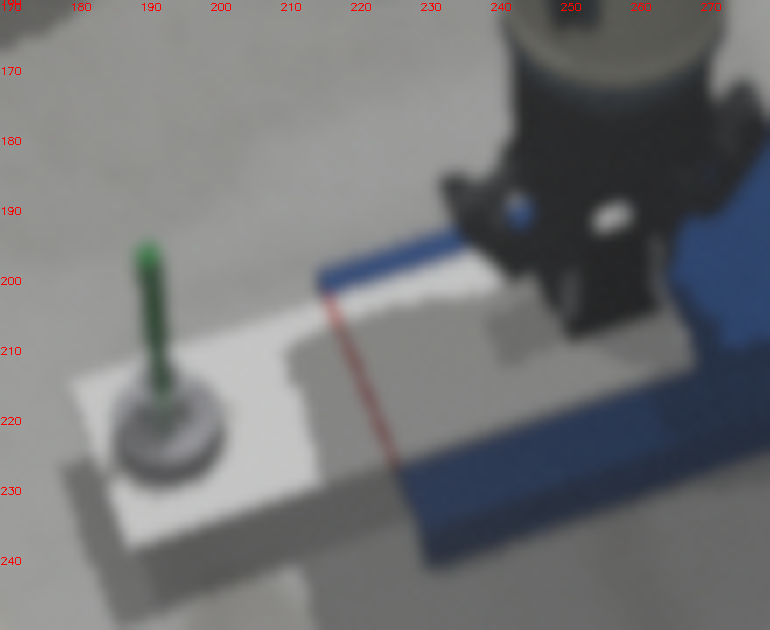

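View pics/top_fin.png

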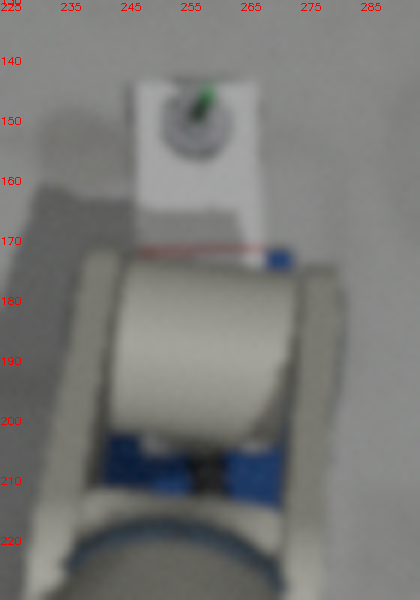

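```bash
python3 - <<'E'
from mv import *
for z in (.0770,.0767,.0764,.0761):
    bot.servo_line([.5362,-.0669,z],ori=ori(.0115),velocity=.02); bot.dwell(.4); st(z)
    if get_obs()["wrist_force"][2]>2: break
bot.dwell(.5); st("end")
o=get_obs(); print(o["ft_torque"].round(2), R.from_quat(o["orientation"]).as_matrix().round(4).tolist())
snap("fin2",{"side":(170,160,110,90,7),"top":(225,130,70,100,6)})
from meas import *
for n in("top","side"): m=mark("fin2",n,.119,np.linspace(-.025,.02,6)); print(n,m.round(4),m.mean().round(4))
E
```

```text
0.077 24.36 [ 0.5363 -0.0669  0.0771] F [-0.4  0.1 -2.4] w 0.0287
0.0767 25.01 [ 0.5363 -0.0669  0.077 ] F [-2.3  0.   5.9] w 0.0288
end 25.51 [ 0.5363 -0.0669  0.077 ] F [-3.   0.4  4.9] w 0.0284
[0.01 1.49 0.03] [[0.0115, 0.0002, 0.9999], [-0.9999, -0.0, 0.0115], [0.0, -1.0, 0.0002]]
top [0.1196 0.1199 0.1199 0.1188 0.1189 0.1193] 0.1194
side [0.1206 0.1207 0.1205 0.1205 0.1206 0.1207] 0.1206
```

```bash
python3 - <<'E'
from mv import *
hand_in(); st("handed in")
E
```

```text
the job is handed in; nothing more can be done
the job is handed in; nothing more can be done
```

The job is done and handed in at about 25.5 s of the 67 s allowed; no verdict was reported.

**Swab:** I pushed it into the vial until it met the floor, at TCP height 0.147 m as predicted and with about 14 N. Then I let go; the pictures show it standing in the vial.

**Board:** I gripped the black tab across its 30 mm sides and slid the board out about 78 mm, turning it parallel to the stand. It finishes level on the stand, pressed down with about 5 N and still gripped.

**Red line:** In the last pictures it is within about 0.5 mm of the stand's far edge. The red line and the edge, measured along the stand from its centre:

| Camera | Red line | Far edge |
|---|---|---|
| Top | 119.4 mm | 119 mm |
| Side | 120.6 mm | 120–121 mm |

**Disagreements and snags:**
- The two cameras differ by 1–2 mm in absolute position, and simple edge detection in the top view put the edge at about 117 mm. I corrected that using the stand's known 240 mm length.
- In the top view, partly hidden by the arm, the line measured slightly skewed, by about 1 mm. The side view showed it parallel to the edge.
- Partway through the slide the board dragged, with about 25 N along it and 29 N down. I eased the height and went on in small steps.
- At the end the gripper was briefly carrying the board's weight, so I lowered it about 0.3 mm back onto the stand.

I kept clear of the strip bottle, dropper bottle and teal-topped box, but took no closing picture to confirm they had not moved.

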